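# Load the stud feeder

## Task

Swing the cover of the stud feeder aside, drop both long slim brass studs from the tray through the funnel so that they end up one above the other in the clear tube, then swing the cover fully back over the funnel. Leave the other pieces in the tray and everything else on the bench where they are.

Things in the scene. Friction and masses are not known exactly. Their poses are not given: they have to be found in the camera images.
- feeder: Stud feeder screwed to the bench, on a dark steel base plate 150 x 110 x 12 mm. Origin: on the bench, below the funnel's axis; x and y level along the plate's sides, z up. On the axis stand a clear tube and, on it, a steel funnel. A 12 mm pivot post, 155 mm high, stands 54 mm from the axis on the feeder's +x side; other fittings stay below 45 mm, the tube's clamp below 95 mm.
- funnel_mouth (a point): centre of the funnel's mouth, level with its rim, 150 mm above the bench. The mouth is 80 mm across inside, 86 mm outside; the funnel narrows evenly to a 19 mm throat 40 mm below.
- well_floor (a point): centre of the floor of the clear plastic tube, 12 mm above the bench, on the funnel's axis. The tube's bore is 20 mm, it is 26 mm across outside and 98 mm high, up to the funnel's throat.
- cover_pivot (a point): on the upright axis about which the cover swivels, 153 mm above the bench, at the underside of the cover
- cover_knob (a point): middle of the cover's knob, a black upright cylinder 16 mm across that stands 32 mm high on the middle of the cover: 16 mm above the cover's top face, 173 mm above the bench, 54 mm from the pivot axis
- cover (a joint): swivel angle (rad) of the cover, an aluminium disc 92 mm across, 4 mm thick, underside 153 mm above the bench, that swings level. 0 = fully closed over the funnel (a stop), 2.0 = fully open (a stop). Opening turns it clockwise seen from above, the knob going to the feeder's +y side; the funnel is clear from about 1.8. About 1 N at the knob moves it; it stays where left.
- tray: shallow grey plastic tray, 160 (x) x 210 (y) mm, rim 12 mm high, floor 4 mm thick, fixed to the bench; origin under its centre. Five brass pieces stand in it, in changing places about 65 mm apart along its y, in two rows 80 mm apart along its x.
- stud_a: one of the two long slim brass studs: plain round, 14 mm across, 45 mm tall, standing upright; origin at the centre of its underside, z along its length; either end may go first
- stud_b: the other long slim brass stud, the same as stud_a
- stud_a_mid (a point): middle of stud_a, halfway along its length
- stud_b_mid (a point): middle of stud_b, halfway along its length
- short_stud: short brass stud, 14 mm across, 22 mm tall, standing in the tray; to be left alone; origin at its underside
- wide_stud: thick brass stud, 26 mm across, 45 mm tall, standing in the tray; to be left alone; origin at its underside
- collar: brass collar, 28 mm across with a 12 mm hole, 14 mm tall, lying flat in the tray; to be left alone; origin at its underside
- screwdriver: screwdriver lying towards the back of the bench; to be left alone
- grease_jar: white jar with a black cap, 60 mm across, 70 mm tall, towards the back of the bench; to be left alone
- din_rail: 160 mm offcut of steel mounting rail lying towards the back of the bench; to be left alone
- crimpers: red-handled crimping pliers lying towards the back of the bench; to be left alone
There are look-alikes about, which are no part of the job. Leave any brown or purple look-alike of the feeder alone.

How it is judged:
By the outcome, as a careful person would: the job done as asked, in the order asked, and still so for the second after the job is handed in, with the robot touching nothing.
It also fails if it takes over 72 s, if anything falls off the work surface, if the arm or the gripper's body presses on something with over 40 N, if the wrist force passes 120 N, or if a joint passes its speed limit or range.

## Robot

A 7-joint arm with a two-finger parallel gripper is mounted at the origin on the work surface. World frame = base frame: x ahead of the robot, y to its left, z up, the work surface at z = 0. Lengths are in m, angles in rad, forces in N, time in s.
With the tool pointing down it reaches from about 0.425 to 0.95 m from the base axis. Payload 4.7 kg.
Tool frame: the origin (TCP) lies between the finger pads; the fingertips stand 25 mm ahead of it and the grasp point (between the pads) lies 6 mm ahead of it; z points along the fingers, y is the line along which they close (so a half turn about z gives the same grasp; the last joint's range is limited). The gripper opens to 85 mm and grips with 20 to 120 N. Pads are 22 mm wide; open, the fingers measure 114 mm over their backs; the gripper's body (76 mm by 85 mm) begins 54 mm behind the grasp point. The pads swing forward as they close: fully open they stand 13 mm farther back than shut.
Start: joints at [1.105, 0.469, -0.049, 1.532, 0.024, 1.141, -0.082], TCP at [0.286, -0.612, 0.256] pointing down, gripper open.
Joint ranges: [-2.59, 2.59], [-0.33, 1.99], [-1.39, 1.29], [0.1, 2.45], [-1.04, 4.18], [0.21, 1.99], [-2.66, 2.66]. Speed limits (rad/s): [2.57, 2.57, 3.14, 3.14, 3.14, 3.14, 3.14].

## Interface

Orientations are given as a 3x3 rotation matrix whose columns are the frame's x, y, z axes.
In Python, from rig import * gives the robot as it stands. Calls block until the motion is done:
- movep(position, orientation): joint-space move of the TCP to a pose.
- move_l(position, attitude=None, feed=0.15, until_force=None): straight line of the TCP; attitude=None keeps the orientation; feed is the mean speed in m/s. With until_force (N) it stops when the force on the tool has changed by that much, and returns True; else False.
- move_joints(angles): joint-space move.
- command_gripper(opening, newtons=None): finger opening in m; newtons is the grip in N (None keeps the last); returns when the fingers have stopped.
- sleep(seconds).
- inverse_kinematics(position, orientation): joint angles nearest the present ones, or None.
- sense(): the state.
- camera(name): name is "scene" or "top" or "wrist"; returns (picture, depth): 420x560x3 uint8, red, green, blue; 420x560 float32, m along the optical axis (not along the pixel's ray), 0 where there is no reading.
- camera_params(name): a dict with "K" (3x3 intrinsics, pixels), "dist" ([k1, k2, p1, p2, k3] as OpenCV has them; the pictures are not rectified), "position" and "rotation" of the camera in the world; the wrist camera has in their place "tool_from_camera" (4x4, takes a point from camera to tool coordinates, whose origin is the TCP and whose axes are the flange's). Camera axes: x right, y down, z forward; pixel columns grow to the right and rows downward; lengths in m; the calibration is good to about 2 mm. A picture is of the moment at which its call begins: read the wrist's pose just before it. camera_params takes no time and is no camera call.
A pose or a line that the arm cannot do raises Unreachable and nothing moves.
- finish_job(): hands the job in; it is judged then, once.
The state is a dict: "time_s": time; "joint_pos": joint angles; "qd": joint speeds; "joint_efforts": joint torques, N m; "position": TCP position; "tcp_rot": TCP orientation; "wrist_force": force on the tool from outside, world axes, zero at the start; "ft_torque": the same for the moment, N m; "finger_gap": finger opening in m; "gripper_force": force on a finger pad.
Only numpy, scipy, OpenCV 4.12 (cv2) and the standard library are available. Lean on these libraries where they do the work, as an engineer would, in place of code of your own. Each camera call takes 0.05 s, during which the arm holds its last target. There are 200 camera calls.

## Working session

There is one attempt and no reset: what is moved stays moved. The work goes in short steps, each a Python script; the robot and the scene stay as the last script left them, time stands still between calls to the robot, and variables do not carry over. Pictures are saved under pics/ and viewed, at most 10 in all, crops included, and the job is handed in when it is done.

```bash
ls; mkdir -p pics; python3 - <<'E'
from rig import *
import cv2,numpy as np
for n in ("scene","top"):
    p,d=camera(n); cv2.imwrite(f"pics/{n}0.png",p[:,:,::-1]); np.savez(f"{n}0.npz",p=p,d=d)
    c=camera_params(n); print(n,np.round(c["K"],1).tolist(),c["dist"],np.round(c["position"],3),np.round(c["rotation"],3).tolist(), (d>0).mean())
print(camera_params("wrist")); print(sense()["time_s"])
E
```

```text
pics
scene [[385.0, 0.0, 286.3], [0.0, 385.0, 213.3], [0.0, 0.0, 1.0]] [-0.02913845  0.          0.          0.          0.        ] [ 1.021 -0.522  0.787] [[0.833, 0.348, -0.431], [0.554, -0.543, 0.631], [-0.014, -0.764, -0.645]] 0.9953528911564626
top [[474.6, 0.0, 278.4], [0.0, 474.6, 218.3], [0.0, 0.0, 1.0]] [-0.0561235  0.         0.         0.         0.       ] [0.446 0.103 1.203] [[-0.015, -0.994, 0.107], [-1.0, 0.013, -0.019], [0.018, -0.107, -0.994]] 0.9959778911564626
{'K': array([[300.71612033,   0.        , 279.61530508],
       [  0.        , 300.71612033, 212.15354342],
       [  0.        ,   0.        ,   1.        ]]), 'dist': array([-0.03112428,  0.        ,  0.        ,  0.        ,  0.        ]), 'tool_from_camera': array([[-5.18558468e-04, -9.52914674e-01, -3.03238116e-01,
         7.76783325e-02],
       [ 9.99999862e-01, -4.68253292e-04, -2.38601151e-04,
         8.21684547e-04],
       [ 8.53742915e-05, -3.03238198e-01,  9.52914785e-01,
        -1.16342639e-01],
       [ 0.00000000e+00,  0.00000000e+00,  0.00000000e+00,
         1.00000000e+00]])}
0.1
```

View pics/top0.png

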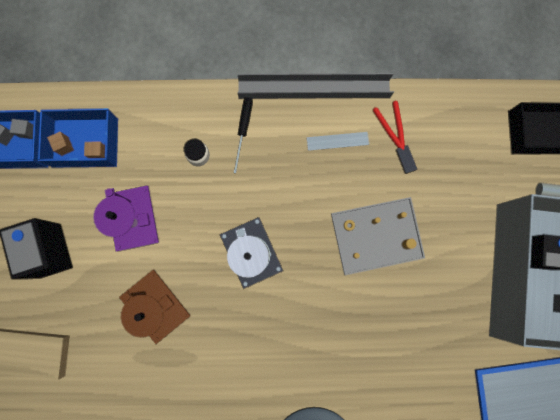

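View pics/scene0.png

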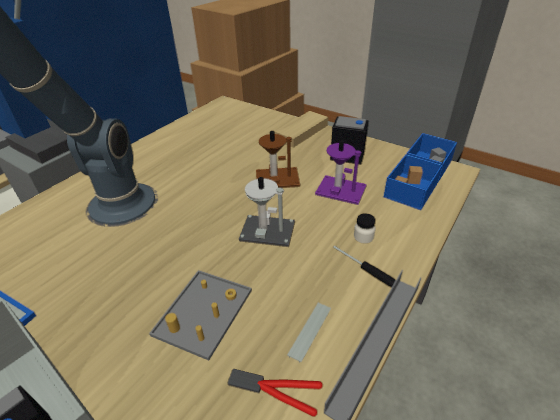

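Top view: the real feeder (grey/aluminium) has its knob at (248,255), with the purple (115,215) and brown (145,310) look-alikes left alone. Tray candidates are the collar (349,226), slim studs (377,221) and (403,215), short stud (356,255) and wide stud (410,244). In the scene view the slim studs are at (214,310) and (199,332).

```bash
cat > h.py <<'E'
from rig import *
import cv2,numpy as np
def pose(n,s=None):
    c=camera_params(n)
    if n!="wrist": return c,np.array(c["position"]),np.array(c["rotation"])
    T=np.array(c["tool_from_camera"]);R=np.array(s["tcp_rot"])
    return c,R@T[:3,3]+np.array(s["position"]),R@T[:3,:3]
def ray(P,uv):
    c,o,R=P
    q=cv2.undistortPoints(np.array(uv,float).reshape(-1,1,2),c["K"],np.array(c["dist"])).reshape(-1,2)
    return o,np.c_[q,np.ones(len(q))]@R.T
def plane(P,uv,z):
    o,d=ray(P,uv); return o+d*((z-o[2])/d[:,2])[:,None]
def depthpt(P,uv,d):
    o,r=ray(P,uv); return o+r*np.asarray(d).reshape(-1,1)
def tri(P1,a,P2,b):
    o1,d1=ray(P1,a);o2,d2=ray(P2,b);d1=d1[0]/np.linalg.norm(d1[0]);d2=d2[0]/np.linalg.norm(d2[0])
    A=np.c_[d1,-d2];t=np.linalg.lstsq(A,o2-o1,rcond=None)[0]
    p,q=o1+t[0]*d1,o2+t[1]*d2
    return (p+q)/2,np.linalg.norm(p-q)
def cloud(P,d):
    v,u=np.mgrid[:420,:560]; uv=np.c_[u.ravel(),v.ravel()]
    return depthpt(P,uv,d.ravel()).reshape(420,560,3)
def brass(p):
    h=cv2.cvtColor(p,cv2.COLOR_RGB2HSV); return cv2.inRange(h,(14,110,60),(30,255,255))
def down(a):  # tool down, closing axis (y) at angle a
    y=np.array([np.cos(a),np.sin(a),0]);z=np.array([0,0,-1.]);return np.c_[np.cross(y,z),y,z]
E
cat > m.py <<'E'
from h import *
for n in ("top","scene"):
    f=np.load(n+"0.npz");P=pose(n);X=cloud(P,f["d"]);m=brass(f["p"])
    box=(slice(195,280),slice(325,430)) if n=="top" else (slice(265,360),slice(150,255))
    M=np.zeros_like(m);M[box]=m[box]
    k,L,s,c=cv2.connectedComponentsWithStats(M)
    for i in range(1,k):
        if s[i,4]<12: continue
        pts=X[L==i]; zt=np.percentile(pts[:,2],95); t=pts[pts[:,2]>zt-.004]
        print(n,np.round(c[i]),s[i,4],"top z %.3f"%zt,"xy",np.round((t.max(0)+t.min(0))[:2]/2,3),len(t))
    # feeder
    if n=="top":
        for uv in [(248,255),(240,236),(235,250),(262,265),(260,223),(530,270),(515,240),(400,260)]: print(uv,np.round(X[uv[1],uv[0]],3))
        m=(X[...,2]>.148)&(X[...,2]<.163)&(abs(X[...,1]-X[255,248,1])<.1)&(abs(X[...,0]-X[255,248,0])<.1)
        print("cover",np.round(cv2.minEnclosingCircle(np.argwhere(m)[:,::-1].astype(np.float32)),1),np.round(X[m].mean(0),4),m.sum())
        m2=(X[...,2]>.006)&(X[...,2]<.018)&(abs(X[...,1]-X[255,248,1])<.12)&(abs(X[...,0]-X[255,248,0])<.12)
        r=cv2.minAreaRect(X[m2][:,:2].astype(np.float32)*1000); print("plate",r)
        m2=(X[...,2]>.002)&(X[...,2]<.016)&(abs(X[...,1]-X[240,380,1])<.14)&(abs(X[...,0]-X[240,380,0])<.14)
        r=cv2.minAreaRect(X[m2][:,:2].astype(np.float32)*1000); print("tray",r)
E
python3 m.py; python3 - <<'E'
import cv2
a=cv2.resize(cv2.imread("pics/top0.png")[195:295,215:430],None,fx=3.7,fy=3.7,interpolation=cv2.INTER_CUBIC)
cv2.imwrite("pics/crop.png",a)
E
```

```text
top [402. 215.] 28 top z 0.051 xy [ 0.575 -0.227] 14
top [376. 220.] 26 top z 0.051 xy [ 0.564 -0.162] 12
top [349. 225.] 59 top z 0.020 xy [ 0.555 -0.096] 36
top [409. 243.] 98 top z 0.052 xy [ 0.48  -0.075] 42
top [356. 255.] 20 top z 0.027 xy [ 0.478 -0.112] 17
(248, 255) [0.477 0.15  0.186]
(240, 236) [0.52  0.168 0.158]
(235, 250) [0.489 0.179 0.158]
(262, 265) [0.456 0.12  0.154]
(260, 223) [0.563 0.127 0.008]
(530, 270) [ 0.432 -0.563  0.012]
(515, 240) [ 0.505 -0.477  0.108]
(400, 260) [ 0.464 -0.227  0.004]Traceback (most recent call last):
  File "m.py", line 15, in <module>
    print("cover",np.round(cv2.minEnclosingCircle(np.argwhere(m)[:,::-1].astype(np.float32)),1),np.round(X[m].mean(0),4),m.sum())
                  ~~~~~~~~^^^^^^^^^^^^^^^^^^^^^^^^^^^^^^^^^^^^^^^^^^^^^^^^^^^^^^^^^^^^^^^^^^^^^
    return _wrapfunc(a, 'round', decimals=decimals, out=out)
    return _wrapit(obj, method, *args, **kwds)
    conv = _array_converter(obj)
ValueError: setting an array element with a sequence. The requested array has an inhomogeneous shape after 1 dimensions. The detected shape was (2,) + inhomogeneous part.
```

View pics/crop.png

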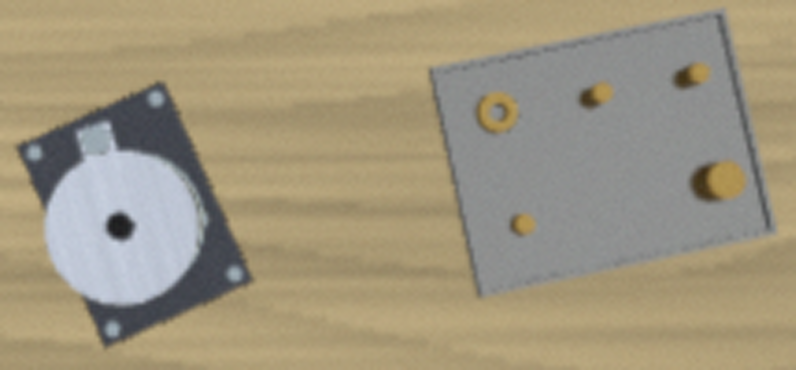

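The crop confirms the slim studs at the middle and right of the upper row (598,93) and (695,74). The short stud is at (523,224), the wide stud at (720,181) and the collar at (497,112). The feeder's cover ear points up at (97,138). Next I refine the feeder's pose, then look from the wrist.

```bash
sed -i 's/^        print("cover",np.round(cv2.*$/        print("cover",cv2.minEnclosingCircle(np.argwhere(m)[:,::-1].astype(np.float32)),np.round((X[m].max(0)+X[m].min(0))\/2,4))/' m.py; python3 m.py | tail -9
cat > w.py <<'E'
from h import *
def shot(name):
    s=sense();p,d=camera("wrist");P=pose("wrist",s)
    cv2.imwrite(f"pics/{name}.png",p[:,:,::-1]);np.savez(name+".npz",p=p,d=d,pos=s["position"],rot=s["tcp_rot"])
    return P,p,d
if __name__=="__main__":
    a=np.arctan2(0.011,-0.065)  # row direction
    print(np.degrees(a)%180)
    for i,(x,y) in enumerate([(.50,-.19),(.46,-.13)]):
        movep([x,y,.25],down(a+np.pi if i<9 else a)); P,p,d=shot(f"t{i}")
        X=cloud(P,d);k,L,st,c=cv2.connectedComponentsWithStats(brass(p))
        for j in range(1,k):
            if st[j,4]<60: continue
            q=X[L==j];zt=np.percentile(q[:,2],95);m=(L==j)&(abs(X[...,2]-zt)<.003)
            cc,r=cv2.minEnclosingCircle(np.argwhere(m)[:,::-1].astype(np.float32))
            print(i,np.round(cc,1),"r%.1f"%r,"z%.4f"%np.median(X[m][:,2]),np.round(plane(P,cc,np.median(X[m][:,2]))[0],4))
    s=sense();print(s["time_s"],np.round(s["joint_pos"],2),s["wrist_force"])
E
python3 w.py
```

```text
(400, 260) [ 0.464 -0.227  0.004]
cover ((246.22067260742188, 252.5223388671875), 24.733043670654297) [0.4839 0.151  0.1557]
plate ((473.5771789550781, 153.27496337890625), (180.24752807617188, 171.044677734375), 28.52676773071289)
tray ((515.9673461914062, -178.90736389160156), (279.77178955078125, 279.6697998046875), 89.8905029296875)
scene [204. 284.] 40 top z 0.026 xy [ 0.48  -0.115] 14
scene [230. 294.] 96 top z 0.017 xy [ 0.783 -0.305] 61
scene [215. 310.] 77 top z 0.047 xy [ 0.566 -0.165] 24
scene [172. 322.] 201 top z 0.049 xy [ 0.757 -0.379] 86
scene [200. 333.] 86 top z 0.049 xy [ 0.579 -0.232] 23
170.39479584498707
0 [315.4  94.5] r13.0 z0.0165 [ 0.5557 -0.1     0.0165]
0 [248.6 120.7] r6.3 z0.0248 [ 0.4792 -0.1146  0.0248]
0 [335.7 155.5] r6.5 z0.0478 [ 0.5646 -0.1646  0.0478]
0 [353.7 212.5] r5.9 z0.0477 [ 0.5771 -0.2306  0.0477]
0 [292.5 235. ] r10.9 z0.0479 [ 0.5058 -0.2454  0.0479]
1 [356.8 144.9] r12.2 z0.0165 [ 0.555  -0.0994  0.0165]
1 [293.5 169.9] r5.9 z0.0247 [ 0.479  -0.1144  0.0247]
1 [377.8 205.2] r6.1 z0.0478 [ 0.5647 -0.1647  0.0478]
1 [392. 256.] r5.4 z0.0474 [ 0.5771 -0.23    0.0474]
1 [333. 277.] r10.4 z0.0476 [ 0.5055 -0.2457  0.0476]
2.3167 [ 0.63  0.19 -0.49  1.97  0.11  1.01 -0.09] [-0.04688142 -0.37979585 -0.41553202]
```

```bash
cat > f.py <<'E'
from w import *
a=np.radians(350.4)
for i,(x,y) in enumerate([(.50,.13),(.45,.17)]):
    movep([x,y,.36],down(a)); P,p,d=shot(f"f{i}")
    X=cloud(P,d);near=np.hypot(X[...,0]-.48,X[...,1]-.15)<.14
    hsv=cv2.cvtColor(p,cv2.COLOR_RGB2HSV)
    m=near&(X[...,2]>.18)&(X[...,2]<.2);cc,r=cv2.minEnclosingCircle(np.argwhere(m)[:,::-1].astype(np.float32));z=np.median(X[m][:,2])
    k=plane(P,cc,z)[0];print("knob",np.round(cc,1),r,np.round(k,4))
    m=near&(X[...,2]>.148)&(X[...,2]<.162);q=X[m];z=np.median(q[:,2])
    h=cv2.convexHull(np.argwhere(m)[:,::-1].astype(np.int32));w=plane(P,h.reshape(-1,2),z)
    rad=np.linalg.norm(w-np.r_[k[:2],z],axis=1);ear=rad>.050
    print("cover z%.4f"%z,"disc r",np.round(np.median(rad[~ear]),4),"ear",np.round(w[ear].mean(0),4),"max",rad.max(),"dir",np.degrees(np.arctan2(*(w[ear].mean(0)-k)[1::-1])))
    m=near&(X[...,2]>.005)&(X[...,2]<.016)&(hsv[...,1]<70)
    m=cv2.morphologyEx(m.astype(np.uint8),cv2.MORPH_OPEN,np.ones((3,3)))
    R=cv2.minAreaRect(X[m>0][:,:2].astype(np.float32)*1000);print("plate",np.round(R[0],1),np.round(R[1],1),R[2],"z",np.median(X[m>0][:,2]))
print(sense()["time_s"])
E
python3 f.py
```

```text
knob [251.5 179. ] 8.500100135803223 [0.477  0.1512 0.1878]
cover z0.1558 disc r 0.0462 ear [0.5377 0.1649 0.1558] max 0.06297561435330877 dir 12.712294473790125
plate [490.5 148.5] [148.5 109.5] 23.566104888916016 z 0.010787676702410015
knob [308.5 210.6] 8.402386665344238 [0.4761 0.1517 0.1876]
cover z0.1558 disc r 0.0455 ear [0.5374 0.1659 0.1558] max 0.06366008697830804 dir 13.044952815827942
plate [489.5 149. ] [149.6 108.5] 23.387056350708008 z 0.01081310600339666
3.8833
```

View pics/f0.png

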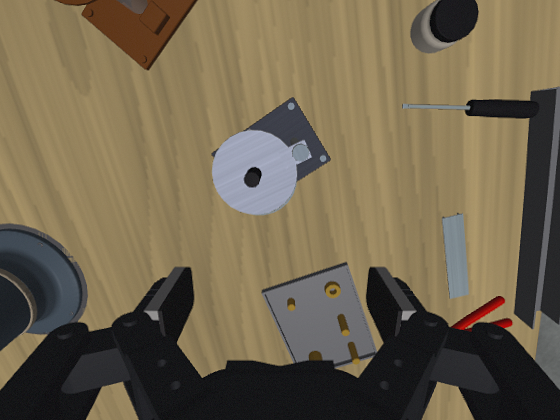

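f0 shows the cover disc with its knob at (252,178) and the ear at (300,152). The plate's yaw is 23.5° but the knob-to-pivot line is about 13°, so the cover is slightly ajar (about 0.18 rad). I'll cage the knob loosely with the fingers tangential and swing it open.

```bash
cat > swing.py <<'E'
from w import *
K=np.array([.4766,.1515]);PH=np.radians(12.9);PV=K+.054*np.array([np.cos(PH),np.sin(PH)])
YAW=np.radians(23.5)   # direction axis->pivot when closed
def kp(th): # knob xy & tool rotation at cover angle th
    g=YAW+np.pi-th; r=np.array([np.cos(g),np.sin(g)])
    return PV+.054*r, down(g-np.pi/2)
def go(th,z=.187,feed=.1,**k):
    p,R=kp(th); return move_l(np.r_[p,z],R,feed=feed,**k)
E
cat > o.py <<'E'
from swing import *
command_gripper(.04,20)
p,R=kp(.185);movep(np.r_[p,.25],R);go(.185)
command_gripper(.020)
for th in np.linspace(.185,1.95,9)[1:]:
    go(th); print(round(th,2),np.round(sense()["wrist_force"],1))
hit=go(2.1,feed=.05,until_force=6)
s=sense();print(hit,np.round(s["wrist_force"],1),np.round(s["position"],4),kp(2.0)[0])
command_gripper(.045);s=sense();move_l(s["position"]+[0,0,.09],feed=.2) if 0 else move_l(np.array(s["position"])+[0,0,.08],feed=.2)
movep([.48,.14,.36],down(np.radians(350.4)));P,p,d=shot("o1")
X=cloud(P,d)
m=(np.hypot(X[...,0]-.5,X[...,1]-.17)<.14)&(X[...,2]>.18)&(X[...,2]<.2);cc,r=cv2.minEnclosingCircle(np.argwhere(m)[:,::-1].astype(np.float32))
k=plane(P,cc,.188)[0];print("knob",k)
print(sense()["time_s"])
E
python3 o.py
```

```text
0.41 [0.5 0.1 0.9]
0.63 [ 0.6 -0.5  1.4]
0.85 [-0.2  0.2 -0. ]
1.07 [-0.5 -0.1  0.1]
1.29 [ 0.2 -0.2 -0.6]
1.51 [ 0.8 -0.3 -1.2]
1.73 [-0.9 -0.2 -0.1]
1.95 [ 0.4 -0.   0.4]
True [-1.6  0.4  0.8] [0.5312 0.217  0.1861] [0.53026581 0.21754571]
knob [0.52929115 0.2193614  0.188     ]
11.8083
```

View pics/o1.png

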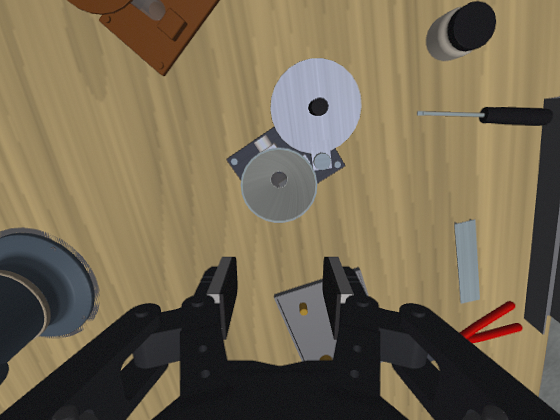

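The funnel is now uncovered, with its rim around (279,185) and throat at (279,179). The cover is fully open with its knob at (318,106). Next I measure the mouth from two views.

```bash
cat > g.py <<'E'
from w import *
def fun(P,d):
    X=cloud(P,d);m=(np.hypot(X[...,0]-.48,X[...,1]-.143)<.06)&(X[...,2]>.1)&(X[...,2]<.1515)
    m=cv2.morphologyEx(m.astype(np.uint8),cv2.MORPH_OPEN,np.ones((3,3)))
    zr=np.percentile(X[m>0][:,2],97)
    h=cv2.convexHull(np.argwhere(m)[:,::-1].astype(np.int32)).reshape(-1,2)
    w=plane(P,h,zr)[:,:2];c=w.mean(0)
    from scipy.optimize import least_squares
    r=least_squares(lambda q:np.hypot(*(w-q[:2]).T)-q[2],[*c,.043],loss="soft_l1",f_scale=.001).x
    px=cv2.fitEllipse(h.astype(np.float32))[0]
    print("rim",np.round(r,4),"z%.4f"%zr,"px",np.round(px,1)); return px
f=np.load("o1.npz");s=dict(position=f["pos"],tcp_rot=f["rot"]);P1=pose("wrist",s);a=fun(P1,f["d"])
movep([.45,.02,.34],down(np.radians(350.4)));P2,p,d=shot("o2");b=fun(P2,d)
print("tri",tri(P1,a,P2,b))
E
python3 g.py
```

```text
rim [0.479  0.1435 0.0423] z0.1492 px [278.5 185. ]
rim [0.4793 0.1437 0.0425] z0.1492 px [289.3  59.2]
tri (array([0.47976419, 0.14527642, 0.15048125]), np.float64(0.0007804780055752445))
```

```bash
cat > drop.py <<'E'
from w import *
import sys
AX=np.array([.4792,.1436]);S={"a":(.5646,-.1646),"b":(.5771,-.2304)}[sys.argv[1]]
R=down(np.radians(10.8))
command_gripper(.04,25)
movep([*S,.12],R);move_l([*S,.0455],feed=.1)
command_gripper(0,25);s=sense();print("gap",s["finger_gap"],s["gripper_force"],np.round(s["position"],4))
if s["finger_gap"]<.011: raise SystemExit("missed")
move_l([*S,.25],feed=.2)
movep([*AX,.25],R)
hit=move_l([*AX,.165],feed=.1,until_force=8);s=sense();print("hit",hit,s["position"],s["finger_gap"])
if hit: raise SystemExit
command_gripper(.024);sleep(.3)
move_l([*AX,.25],feed=.15)
movep([.45,.02,.34],down(np.radians(350.4)));shot("d"+sys.argv[1])
p,d=camera("scene");cv2.imwrite(f"pics/s{sys.argv[1]}.png",cv2.resize(p[165:255,225:315,::-1],None,fx=5,fy=5,interpolation=cv2.INTER_CUBIC))
print(sense()["time_s"])
E
python3 drop.py a && python3 - <<'E'
import cv2,numpy as np
a=cv2.imread("pics/sa.png");b=cv2.imread("pics/da.png");b=cv2.resize(b[:200,180:400],(480,436))
a=cv2.resize(a,(300,300));c=np.zeros((436,780,3),np.uint8);c[:300,:300]=a;c[:,300:]=b;cv2.imwrite("pics/ca.png",c)
E
```

```text
gap 0.011927262087349498 24.668321907520294 [ 0.5651 -0.1647  0.0463]
hit False [0.47967242 0.14375906 0.16552888] 0.0122123792687085
20.525
```

View pics/ca.png

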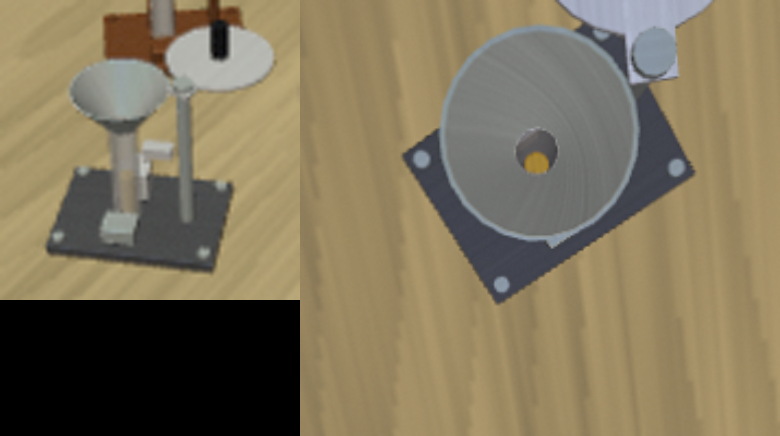

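The first stud is visible as brass down the throat (537,163), deep in the tube, and the funnel is empty. Now the second.

```bash
sed -i 's/<.011:/<.009:/' drop.py; python3 drop.py b && python3 - <<'E'
import cv2,numpy as np
a=cv2.imread("pics/sb.png");b=cv2.imread("pics/db.png");b=cv2.resize(b[:200,180:400],(480,436))
a=cv2.resize(a,(300,300));c=np.zeros((436,780,3),np.uint8);c[:300,:300]=a;c[:,300:]=b;cv2.imwrite("pics/cb.png",c)
E
python3 - <<'E'
import sys;sys.path.insert(0,".")
from h import *
for n in "ab":
    f=np.load(f"d{n}.npz");P=pose("wrist",dict(position=f["pos"],tcp_rot=f["rot"]));X=cloud(P,f["d"]);m=(brass(f["p"])>0)&(np.hypot(X[...,0]-.479,X[...,1]-.143)<.03)
    print(n,m.sum(),np.percentile(X[m],[10,50,90],axis=0).round(4).tolist() if m.any() else "")
E
```

```text
gap 0.012551152326910193 24.6207332611084 [ 0.5776 -0.2306  0.0463]
hit False [0.47971114 0.1437624  0.16554417] 0.012238954123960867
29.0833
a 85 [[0.4759, 0.1413, 0.0544], [0.4807, 0.1449, 0.0556], [0.4854, 0.1488, 0.0568]]
b 163 [[0.4752, 0.1375, 0.0964], [0.4801, 0.1424, 0.1005], [0.4852, 0.1478, 0.1017]]
```

View pics/cb.png

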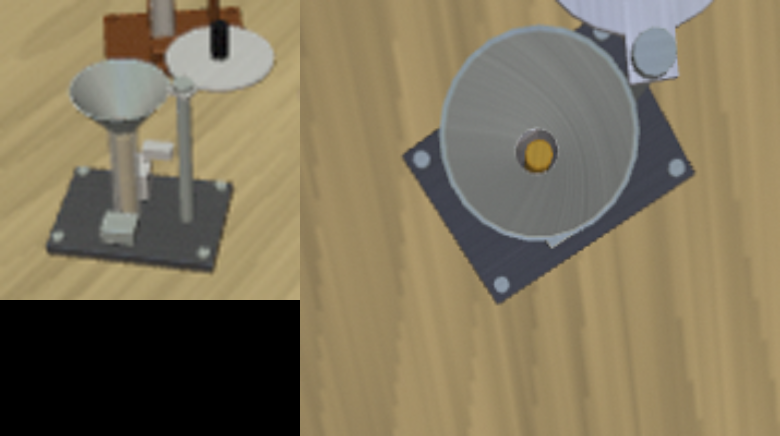

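Stud tops measure 56 mm and 101 mm above the bench, so they are stacked in the tube. Closing the cover.

```bash
cat > c.py <<'E'
from swing import *
command_gripper(.04,20)
p,R=kp(1.99);movep(np.r_[p,.26],R);go(1.99)
command_gripper(.020)
for th in np.linspace(1.99,.05,9)[1:]: go(th)
print(np.round(sense()["wrist_force"],1))
hit=go(-.15,feed=.04,until_force=8)
s=sense();print(hit,np.round(s["wrist_force"],1),np.round(s["position"],4),kp(0)[0])
command_gripper(.045);move_l(np.array(sense()["position"])+[0,0,.08],feed=.2)
movep([.47,.04,.36],down(np.radians(350.4)));P,p,d=shot("c1")
X=cloud(P,d)
m=(np.hypot(X[...,0]-.48,X[...,1]-.15)<.08)&(X[...,2]>.18)&(X[...,2]<.2);cc,r=cv2.minEnclosingCircle(np.argwhere(m)[:,::-1].astype(np.float32))
print("knob",plane(P,cc,.188)[0],sense()["time_s"])
p,d=camera("top");cv2.imwrite("pics/topc.png",cv2.resize(p[195:295,215:430,::-1],None,fx=3.7,fy=3.7))
E
python3 c.py
```

```text
[0.4 0.6 0.5]
True [-0.3  3.   1.9] [0.48   0.1426 0.1869] [0.47971586 0.14202306]
knob [0.47883673 0.14330374 0.188     ] 37.4667
```

View pics/c1.png

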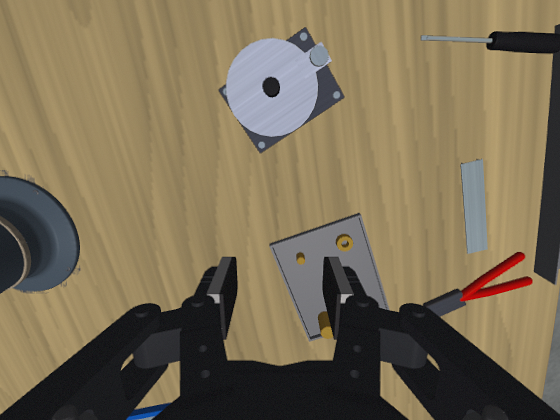

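The cover is over the funnel, with the knob at (271,87) and within 0.5 mm of the axis. One more firm push will make sure it sits on the stop.

```bash
python3 - <<'E'
from swing import *
p,R=kp(.0);movep(np.r_[p,.26],R);go(.0,feed=.15);command_gripper(.020);print("gap",sense()["finger_gap"])
go(.03,feed=.03)
hit=go(-.2,feed=.03,until_force=14);s=sense();print(hit,np.round(s["wrist_force"],1),np.round(s["position"],4))
go(.0,feed=.05);command_gripper(.045);move_l(np.array(sense()["position"])+[0,0,.08],feed=.2)
movep([.47,.04,.36],down(np.radians(350.4)));P,p,d=shot("c2")
X=cloud(P,d)
m=(np.hypot(X[...,0]-.48,X[...,1]-.15)<.08)&(X[...,2]>.18)&(X[...,2]<.2);cc,r=cv2.minEnclosingCircle(np.argwhere(m)[:,::-1].astype(np.float32))
print("knob",plane(P,cc,.188)[0],sense()["time_s"])
E
```

```text
gap 0.019967189956941644
True [-0.4  2.   0.7] [0.4802 0.1427 0.1867]
knob [0.47880736 0.14334521 0.188     ] 43.4583
```

```bash
python3 -c "
from rig import *
print(finish_job())"
```

```text
the job is handed in; nothing more can be done
None
```

The job is handed in at about 43 s: both slim studs are stacked in the clear tube (tops measured at 56 and 101 mm), the cover is back against its closed stop, and I moved nothing else.

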